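# Refit the hob's tap knob and hold it pressed in

### The arm

A 6-joint arm with a two-finger parallel gripper is mounted at the origin on a cart in front of the work surface, level with it; the furniture and walls round the work are solid. World frame = base frame: x ahead of the robot, y to its left, z up, the work surface at z = 0. Lengths are in m, angles in rad, forces in N, time in s.
With the tool pointing down it reaches from about 0.35 to 0.775 m from the base axis. Payload 7.3 kg.
Tool frame: the origin (TCP) lies where the fingers leave the gripper's body, on its centre line; the fingertips stand 66 mm ahead of it and the grasp point (between the pads) lies 47 mm ahead of it (robot.tips_ahead is the distance from the TCP to the fingertips, in m); z points along the fingers, y is the line along which they close (so a half turn about z gives the same grasp; the last joint's range is limited). The gripper opens to 92 mm and grips with 3 to 60 N. Pads are 19 mm wide; open, the fingers measure 130 mm over their backs; the gripper's body (75 mm by 190 mm) begins 47 mm behind the grasp point.
Start: joints at [-1.47, 0.342, 1.524, -0, 1.275, -0.146], TCP at [0.128, -0.509, 0.292] pointing down, gripper open.
Joint ranges: [-2.53, 2.53], [-0.77, 2.02], [0.04, 2.7], [-1, 4.14], [0.28, 2.66], [-3.11, 3.11]. Speed limits (rad/s): [2.57, 2.57, 3.14, 3.14, 3.14, 3.14].

### API

Orientations are given as [roll, pitch, yaw] about the fixed x, y, z axes, in that order (R = Rz(yaw) Ry(pitch) Rx(roll)).
In Python, from cell import robot gives the robot as it stands.
- The arm moves only by the shell command python3 -m inch 'ROWS' [FORCE]. ROWS is a JSON object of lists of equal length, an entry for each row: "travel": the shift along the tool's x, y, z in mm, a list of three; "turn": the turn about the tool's z in units of 5 degrees (1.0 is 5 degrees); "claw": the closure, from -1 (fully open) to 1 (shut). A call has 1 to 12 rows; each row is the pose to reach, as a shift and turn from the pose commanded when the call began, along the tool's axes at that moment; what a row does not reach only later rows make up. A row lasts 1/10 s, in which the tool goes at most 50 mm and 8.59 degrees, less where a joint would pass 70% of its speed; a pose out of reach is approached as far as the arm can. A call with a gripper value outside its range is refused whole. The fingers move at their own pace and stop on an object; FORCE is the grip in N (left out, the last holds). Time passes only in rows, so rows that repeat a pose let the fingers close. It gives the time, the measured TCP pose, the force, the opening and the grip force at its end, in the units of the state.
- robot.observe(): the state, without advancing time (a new reading comes with each control period).
- robot.read_camera(name): name is "side" or "top" or "wrist"; returns a dict with "pixels" (384x512x3 uint8, red, green, blue), "fx", "fy", "cx", "cy" (pixels), "cam_to_world" (4x4, takes a point from camera to world coordinates). Camera axes: x right, y down, z forward; pixel columns grow to the right and rows downward; lengths in m; the calibration is good to about 2 mm. The wrist camera is an equidistant fisheye: a pixel r from the principal point sees the ray r / f radians off the axis. A picture is of the moment at which its call begins. There is no depth.
- robot.hand_in(): hands the job in; it is judged then, once.
The state is a dict: "time": time; "qpos": joint angles; "qvel": joint speeds; "joint_efforts": joint torques, N m; "tool_pos": TCP position; "tool_rot": TCP orientation; "contact_force": force on the tool from outside, world axes, zero at the start; "torque": the same for the moment, N m; "opening": finger opening in m; "grip_force": force on a finger pad.
Only numpy, scipy, OpenCV 4.12 (cv2) and the standard library are available. Lean on these libraries where they do the work, as an engineer would, in place of code of your own. Each camera call takes 0.05 s, during which the arm holds its last target. There are 200 camera calls.

### The job

The clean black knob standing on the worktop beside the gas hob belongs on its bare right-hand tap shaft, and somebody has left the left-hand tap open. First turn the left-hand knob clockwise until its pointer stands on its off mark again; then set the clean knob on the right-hand shaft, flat to flat, push it fully home and press it right in against the tap's spring, as you would to light the burner. Finish while still holding the knob pressed in, and leave everything else where it is.

Things in the scene. Friction and masses are not known exactly. Their poses are not given: they have to be found in the camera images.
- hob: Gas hob let into the worktop: steel panel 420 mm deep, 290 mm wide, 8 mm high, two burners one behind the other under a black pan support 47 mm high, starting 70 mm behind the taps. Both taps stand in a row near its front edge, 140 mm apart. Origin at the panel's centre on the worktop; x away from the robot, y to the left, z up.
- left_knob_centre (a point): The hob's left-hand knob, of the same shape and size as the clean one; its skirt stands 8 mm above the panel. This point lies on its turning axis, 20 mm above the skirt's underside and 20 mm below the top of its grip bar. z up, x along the bar towards the pointer.
- left_knob (a joint): Angle of the left-hand knob in rad: 0 with the pointer on the off mark, growing anticlockwise seen from above (tap open). Starts 0.7 to 1.35 open, turns stiffly (0.03 N m), stays where it is left, and can be turned 0.26 rad clockwise past the mark before it meets its stop.
- off_mark_left (a point): The left-hand tap's off mark: a black dot of 6 mm printed on the panel, 36 mm from the knob's axis on the side away from the robot, towards the burners (hob x). The other marks round each tap are flames and ticks, and at its right two small rings that show its burner.
- right_shaft_tip (a point): Top centre of the bare right-hand tap shaft: upright steel D-shaft, 13 mm in diameter with one flat 2 mm from its axis, 24 mm above the panel (tip 32 mm above the worktop), rim chamfered 0.9 mm. z up, x out of the flat; the flat faces that tap's off mark (hob x). The shaft cannot turn; pressed, it moves straight down, and this point with it.
- right_shaft (a joint): How far the right-hand shaft is pressed in, in m: 0 at rest, 0.006 at its stop. A spring pushes it up, with 4 N at rest and 9.5 N at the stop.
- clean_knob_centre (a point): Loose black plastic knob, about 40 g, 40 mm high, standing on its skirt (45 mm across, 18 mm high) left or right of the hob. On the skirt an upright grip bar, 22 mm high, 12 mm thick, its flat sides 16 mm back and 15 mm forward of the axis; the front end tapers to a pointer 25 mm from the axis. This point: on the axis, 20 mm above the underside; z up, x to the pointer.
- clean_knob_socket (a point): Centre of the mouth of the D-socket in the clean knob's underside, on its axis, 20 mm below the centre, same axes: 16 mm deep, 14.6 mm in diameter with its flat 2.8 mm from the axis (0.8 mm of play all round the shaft). The flat is on the pointer's side (x), so the knob goes on with its pointer to the off mark. Fully home, the mouth lies 16 mm below the shaft's tip.
- salt_jar: Bystander: glass jar with a brown lid, 68 mm in diameter, 88 mm high, on the other side of the hob than the clean knob; origin at the centre of its underside.
- lemon_1: Bystander: a lemon, 72 x 55 x 56 mm, in front of the bread bin; origin at its underside.
- peeler: Bystander: a peeler with a green handle, 170 mm long, lying in front of the bread bin.
- can_opener: Bystander: a can opener with a yellow handle, 174 mm long, beside the peeler.
- spice_jar: Bystander: small spice jar with a black lid, 44 mm in diameter, 105 mm high, to the right of the pan support; origin at the centre of its underside.
- striped_mug: Bystander: white mug with green and violet stripes, 84 mm in diameter, 91 mm high, near the front edge on the right; origin at the centre of its underside.

How it is judged:
On the way, in this order (a step that is already met when the one before it is completed fails the run):
1. the left-hand knob's pointer stands on the off mark (value of joint left_knob between -0.15 and 0.15 rad), for 0.2 s.
2. the clean knob is fully home on the right-hand shaft (z of clean_knob_socket in the frame of right_shaft_tip below -0.0135 m and horizontal distance between clean_knob_socket and right_shaft_tip below 0.003 m and angle between the x axis of clean_knob_centre and the x axis of right_shaft_tip, either way round below 0.4 rad), for 0.1 s.
At the end, for the whole second after the job is handed in: Left-hand knob within 0.15 rad of its off mark; clean knob home on the right-hand shaft (within 2.5 mm of full depth, 3 mm of the axis, pointer within 0.4 rad of the flat); shaft pressed in more than 3.5 mm of its 6 mm, the fingers on the knob with more than 2 N (all of step 1 and all of step 2 and value of joint right_shaft above 0.0035 m and contact force between the fingers and clean_knob above 2 N); the arm keeps its last pose, push and grip.
It fails at once if the salt jar, lemon, peeler, can opener, spice jar or mug is knocked out of its place (more than 30 mm) (distance of any of salt_jar, lemon_1, peeler, can_opener, spice_jar, striped_mug from where it was at the start of the episode above 0.03 m).
It also fails if it takes over 45 s, if anything falls off the work surface, if the arm or the gripper's body presses on something with over 40 N, if the wrist force passes 120 N, or if a joint passes its speed limit or range.

## Working session

There is one attempt and no reset: what is moved stays moved. The work goes in short steps, Python scripts to look and compute and a shell command to move; the robot and the scene stay as the last step left them, time stands still between calls to the robot, and variables do not carry over. Pictures are saved under pics/ and viewed, at most 10 in all, crops included, and the job is handed in when it is done.

```bash
mkdir -p pics; ls; python3 - <<'E'
from cell import robot
import cv2,numpy as np
s=robot.observe(); print(s['time'],s['tool_pos'],s['tool_rot'],s['opening'])
for n in ("top","side"):
    c=robot.read_camera(n); cv2.imwrite(f"pics/{n}0.png",c["pixels"][:,:,::-1]); print(n,c["fx"],c["fy"],c["cx"],c["cy"],np.round(c["cam_to_world"],3).tolist())
a=cv2.imread("pics/top0.png");cv2.imwrite("pics/top0b.png",cv2.resize(a,(800,600),interpolation=cv2.INTER_CUBIC))
E
```

```text
pics
0.0 [ 0.12824252 -0.50877603  0.29153042] [-3.14002185e+00 -2.11874029e-04  2.46787955e-01] 0.09145762099369795
top 386.5476123522915 386.5476123522915 253.73036783965185 197.14662635766987 [[0.028, -0.981, 0.193, 0.319], [-1.0, -0.026, 0.008, -0.069], [-0.003, -0.193, -0.981, 1.243], [0.0, 0.0, 0.0, 1.0]]
side 410.8847270780599 410.8847270780599 256.2901451349633 195.79634840157334 [[0.987, 0.093, -0.135, 0.724], [0.163, -0.495, 0.854, -1.157], [0.012, -0.864, -0.503, 0.715], [0.0, 0.0, 0.0, 1.0]]
```

View pics/top0b.png

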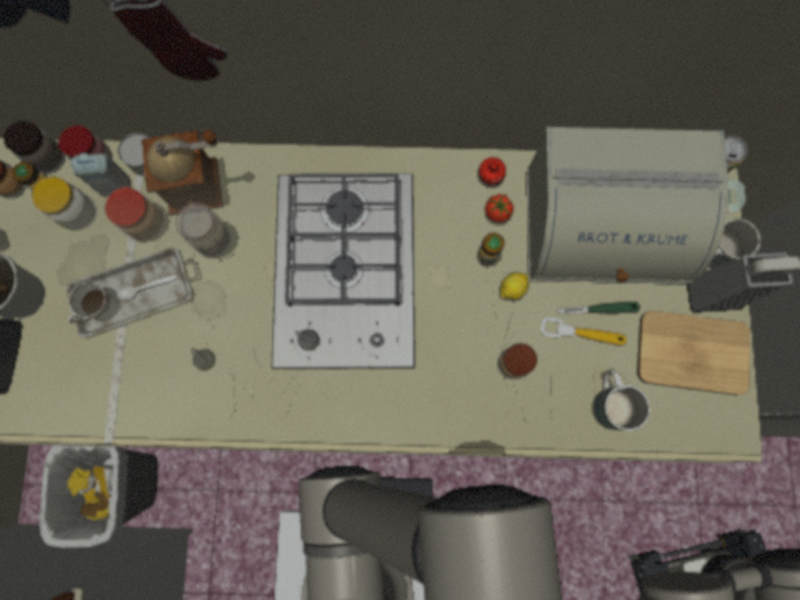

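View pics/side0.png

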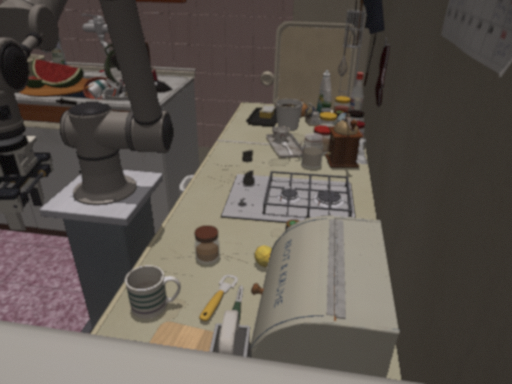

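The top view (800×600) shows the left knob at (308,340), the right shaft at (377,340), the clean knob at (204,358) to the left of the hob and the salt jar at (518,360) to the right. The side view shows the clean knob at (248,155), the left knob at (250,178) and the shaft at (242,201).

```bash
cat > h.py <<'E'
from cell import robot
import cv2,numpy as np
from scipy.spatial.transform import Rotation as Ro
def ray(c,u,v,fish=False):
    x,y=(u-c["cx"])/c["fx"],(v-c["cy"])/c["fy"]
    if fish:
        r=np.hypot(x,y); d=np.array([x/r*np.sin(r),y/r*np.sin(r),np.cos(r)]) if r>1e-9 else np.array([0,0,1.])
    else: d=np.array([x,y,1.])
    T=np.array(c["cam_to_world"]); return T[:3,3],T[:3,:3]@(d/np.linalg.norm(d))
def plane(o,d,z): return o+d*(z-o[2])/d[2]
def meet(a,b):
    (o1,d1),(o2,d2)=a,b; A=np.stack([d1,-d2],1); s=np.linalg.lstsq(A,o2-o1,rcond=None)[0]
    p,q=o1+s[0]*d1,o2+s[1]*d2; return (p+q)/2,np.linalg.norm(p-q)
def totool(p,yaw=None):
    "travel in mm in tool axes to bring TCP to p, plus turn units to bring tool yaw to yaw"
    s=robot.observe(); R=Ro.from_euler('xyz',s['tool_rot']).as_matrix()
    t=R.T@(np.array(p)-s['tool_pos'])*1000
    u=None if yaw is None else -np.degrees((yaw-s['tool_rot'][2]+np.pi/2)%np.pi-np.pi/2)/5
    return np.round(t,1),u
E
python3 - <<'E'
from h import *
t=robot.read_camera("top");s=robot.read_camera("side")
k=512/800
for n,a,b in (("left",(308,340),(250,178)),("shaft",(377,340),(242,202)),("clean",(204,358),(248,155))):
    r=ray(t,a[0]*k,a[1]*k); print(n,*meet(r,ray(s,*b)),plane(*r,0.03))
print(totool([.4,-.25,.29]),totool([.38,.03,.25],0))
E
```

```text
left [0.49254501 0.12020781 0.0308566 ] 0.011529620216426633 [0.48704785 0.11869159 0.03      ]
shaft [ 0.49480462 -0.0200324   0.01518287] 0.0038409483640097788 [ 0.49084385 -0.02115877  0.03      ]
clean [0.44900676 0.32974807 0.02320452] 0.007275461962508394 [0.4447819  0.32638269 0.03      ]
(array([ 326.8, -184.7,    2. ]), None) (array([ 375.8, -461.1,   42.3]), np.float64(2.8278085063377265))
```

```bash
python3 -m inch '{"travel":[[40,-25,0],[80,-50,0],[125,-75,0],[170,-105,0],[215,-130,0],[250,-165,0],[280,-205,0],[310,-245,0],[340,-285,0],[370,-325,0],[390,-370,0],[400,-410,0]],"turn":[0,0.2,0.5,1,1.5,2,2.5,2.8,2.8,2.8,2.8,2.8],"claw":[-1,-1,-1,-1,-1,-1,-1,-1,-1,-1,-1,-1]}'
python3 - <<'E'
from h import *
c=robot.read_camera("wrist");cv2.imwrite("pics/w1.png",cv2.resize(c["pixels"][:,:,::-1],(800,600),interpolation=cv2.INTER_CUBIC));print(c["fx"],np.round(c["cam_to_world"],3).tolist())
print(totool([.42,.05,.25],0))
E
```

```text
time: 1.4
tool_pos: [0.4166, -0.0117, 0.2922]
tool_rot: [-3.142, -0.001, 0.003]
contact_force: [1.1, 0.1, 0.1]
opening: 0.0922
grip_force: 0.0
297.3186396354542 [[0.003, -0.956, -0.294, 0.496], [-1.0, -0.003, -0.001, -0.01], [-0.0, 0.294, -0.956, 0.384], [0.0, 0.0, 0.0, 1.0]]
(array([  5. , -55.8,  42.3]), np.float64(0.07713990778345219))
```

View pics/w1.png

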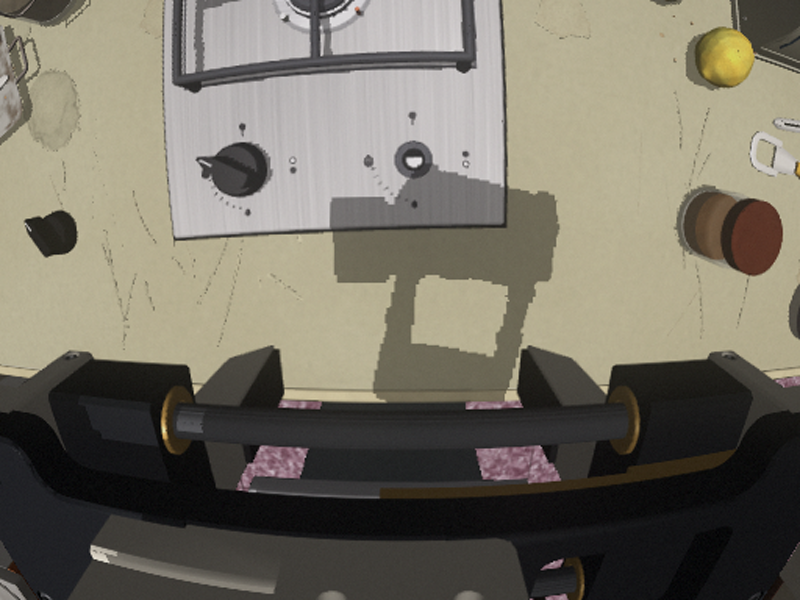

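The wrist view (800×600) shows the left knob at (240,170) with its pointer to the left, at (198,165), and its off dot at (242,126). The shaft is at (413,160) with its dot at (412,115). The clean knob is at (50,235), pointer to the left. I'll take a second viewpoint to triangulate.

```bash
python3 -c "
from h import *
c=robot.read_camera('wrist');cv2.imwrite('pics/w1r.png',c['pixels'][:,:,::-1]);np.save('w1.npy',c['cam_to_world']);print(c['cx'],c['cy'],c['fx'],robot.observe()['qpos'])"
python3 -m inch '{"travel":[[0,-40,10],[-10,-80,20],[-20,-120,30],[-30,-160,40],[-30,-160,40],[-30,-160,40]],"turn":[0,0,0,0,0,0],"claw":[-1,-0.5,0,0,0,0]}'
python3 - <<'E'
from h import *
c=robot.read_camera("wrist");cv2.imwrite("pics/w2r.png",c['pixels'][:,:,::-1]);np.save('w2.npy',c['cam_to_world'])
cv2.imwrite("pics/w2.png",cv2.resize(c["pixels"][:,:,::-1],(800,600),interpolation=cv2.INTER_CUBIC))
E
```

```text
255.84100080133592 188.49655714453513 297.3186396354542 [-2.07433789e-01  1.40623831e-01  1.79661232e+00  1.60091161e-03
  1.20525534e+00  1.35350231e+00]
time: 2.1
tool_pos: [0.3855, 0.1463, 0.252]
tool_rot: [3.141, 0.0, 0.005]
contact_force: [0.1, -0.7, 0.4]
opening: 0.0567
grip_force: 0.0
```

View pics/w2.png

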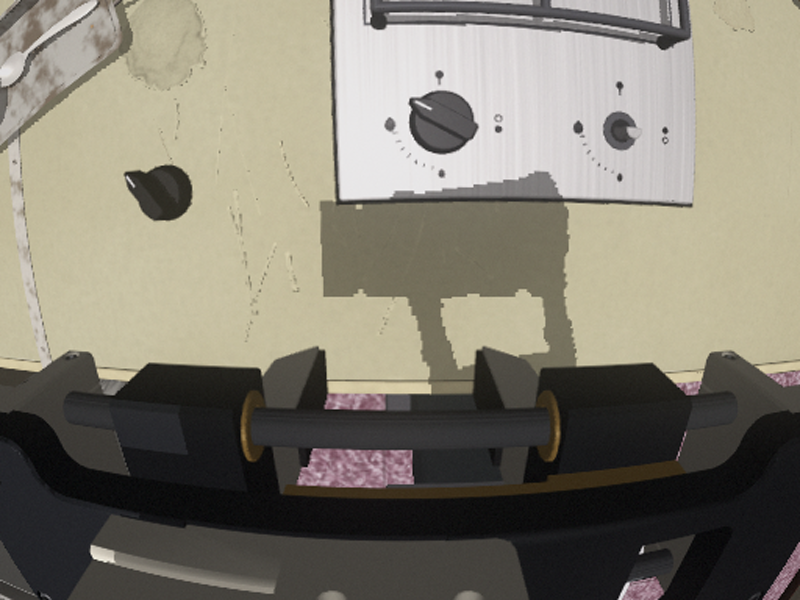

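The second view shows the clean knob at (160,192) with its white pointer line at (132,183). The left knob is at (440,122), pointer line at (415,100). The shaft tip is at about (633,132) with its base at (619,130). The off dots are at (439,75) and (620,86).

```bash
python3 - <<'E'
import cv2,numpy as np
a=cv2.imread("pics/w2r.png");b=cv2.imread("pics/w1r.png")
f=lambda i,u,v:cv2.resize(i[v:v+75,u:u+100],(400,300),interpolation=cv2.INTER_CUBIC)
# tiles origin (u,v), scale 4
cv2.imwrite("pics/crops.png",np.vstack([np.hstack([f(a,235,40),f(a,345,45)]),np.hstack([f(a,60,85),f(b,110,65)])]))
E
```

```text
(no output)
```

View pics/crops.png

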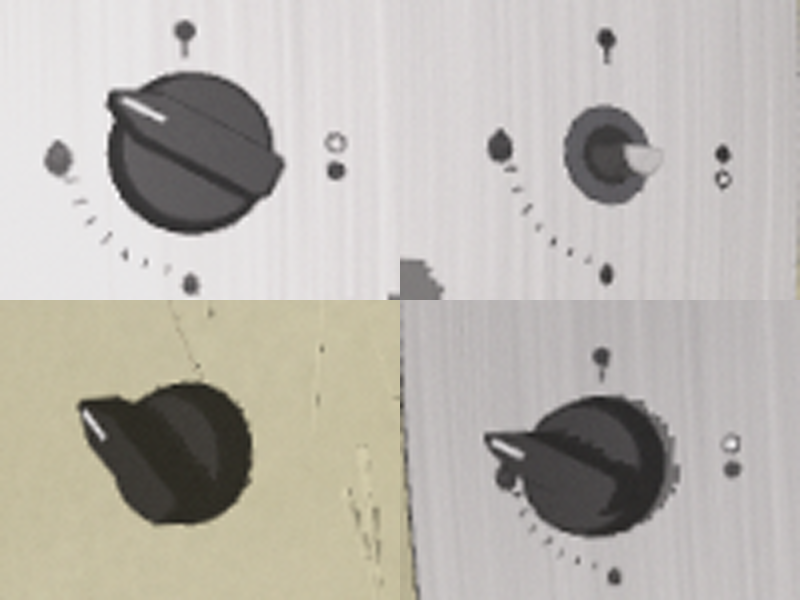

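Tile 1 (×4, origin 235,40) shows the left off dot at (184,30) and the pointer line from (122,102) to (164,120). In tile 2 (origin 345,45) the right off dot is at (206,38), the flange at (206,155) and the shaft tip at (243,158). In tile 3 (origin 60,85) the clean knob's pointer line runs from (84,112) to (102,138), with the skirt at about (180,150). Tile 4 (first view, origin 110,65) has the pointer line from (92,142) to (122,158).

```bash
python3 - <<'E'
from h import *
K=dict(cx=255.841,cy=188.4966,fx=297.3186,fy=297.3186)
c1=dict(K,cam_to_world=np.load('w1.npy'));c2=dict(K,cam_to_world=np.load('w2.npy'))
t=lambda o,x,y:(o[0]+(x+.5)/4-.5,o[1]+(y+.5)/4-.5)
r2=lambda o,x,y:ray(c2,*t(o,x,y),True); r1=lambda o,x,y:ray(c1,*t(o,x,y),True)
A=(235,40);B=(345,45);C=(60,85);D=(110,65)
P=lambda n,v:print(n,np.round(v,4))
offL=plane(*r2(A,184,30),.008);offR=plane(*r2(B,206,38),.008)
P("offL",offL);P("offL v1",plane(*r1(D,201,57),.008));P("offL tri",meet(r1(D,201,57),r2(A,184,30))[0]);P("offR",offR)
P("offR v1",plane(*ray(c1,412/1.5625,115/1.5625,True),.008))
h=offL-offR;yaw=np.arctan2(-h[0],h[1]);ax=np.array([np.cos(yaw),np.sin(yaw),0])
P("dist,yaw",[np.linalg.norm(h),yaw]);P("axL",offL-.036*ax);P("axR",offR-.036*ax);P("flange",plane(*r2(B,206,155),.010))
P("bottom L",plane(*r2(A,190,285),.008))
P("shaft tip",plane(*r2(B,243,158),.032));P("tip tri w/ v1",meet(r2(B,243,158),ray(c1,413/1.5625,160/1.5625,True))[0])
a,b=r2(A,122,102),r2(A,164,120);a1,b1=r1(D,92,142),r1(D,122,158)
for q,w in((a,a1),(b,b1)):P("line tri",meet(q,w)[0]);P(" planes",np.r_[plane(*q,.056),plane(*w,.056)])
d=plane(*a,.056)-plane(*b,.056);ang=np.arctan2(d[1],d[0]);P("left knob yaw, rel",[ang,ang-yaw])
d=plane(*a1,.056)-plane(*b1,.056);P("v1",np.arctan2(d[1],d[0]))
p,q=plane(*r2(C,84,112),.04),plane(*r2(C,102,138),.04);P("clean",np.r_[p,q]);d=p-q;ca=np.arctan2(d[1],d[0]);P("clean yaw",ca)
# white line in v1
for nm,c,f in(("v1",c1,"w1r"),("v2",c2,"w2r")):
    im=cv2.imread(f"pics/{f}.png");hsv=cv2.cvtColor(im,cv2.COLOR_BGR2HSV)
    m=(hsv[...,2]<75).astype(np.uint8)
    o=(10,120,60,60) if nm=="v1" else (70,95,65,55)
    sub=np.zeros_like(m);sub[o[1]:o[1]+o[3],o[0]:o[0]+o[2]]=m[o[1]:o[1]+o[3],o[0]:o[0]+o[2]]
    ct=max(cv2.findContours(sub,0,1)[0],key=cv2.contourArea)
    pts=ct[:,0].astype(float);g0=np.array([plane(*ray(c,*x,True),0) for x in pts])[:,:2];
    P(nm+" bbox",cv2.boundingRect(ct));np.save(nm+"c.npy",g0);
    g,_=cv2.minEnclosingCircle(g0.astype(np.float32));P("cam",c["cam_to_world"][:3,3])
    P("ground pts y-range,x-range",[g0[:,0].min(),g0[:,0].max(),g0[:,1].min(),g0[:,1].max()])
P("q",robot.observe()['qpos'])
E
```

```text
offL [0.5255 0.1208 0.008 ]
offL v1 [0.5252 0.1204 0.008 ]
offL tri [0.5254 0.1207 0.0073]
offR [ 0.5298 -0.0187  0.008 ]
offR v1 [ 0.528  -0.0123  0.008 ]
dist,yaw [0.1395 0.0311]
axL [0.4895 0.1196 0.008 ]
axR [ 0.4938 -0.0198  0.008 ]
flange [ 0.4936 -0.0183  0.01  ]
bottom L [0.4528 0.1184 0.008 ]
shaft tip [ 0.4922 -0.0194  0.032 ]
tip tri w/ v1 [ 0.4915 -0.0127  0.0444]
line tri [0.4991 0.1393 0.0547]
 planes [0.4987 0.1393 0.056  0.4992 0.1388 0.056 ]
line tri [0.4942 0.1293 0.0564]
 planes [0.4945 0.1293 0.056  0.4939 0.1293 0.056 ]
left knob yaw, rel [1.1706 1.1395]
v1 1.0575
clean [0.4611 0.3475 0.04   0.4531 0.3417 0.04  ]
clean yaw 0.6298
v1 bbox [ 19 133  34  29]
cam [ 0.495  -0.0045  0.3835]
ground pts y-range,x-range [0.4205 0.4654 0.3119 0.3884]
v2 bbox [ 80 106  43  35]
cam [0.4651 0.148  0.3435]
ground pts y-range,x-range [0.4224 0.466  0.312  0.3747]
q [ 1.7490e-01  1.7850e-01  1.8712e+00 -7.0000e-04  1.0917e+00  1.7431e+00]
```

Left knob axis: (0.4895, 0.1196), pointer about 1.09 rad open. Right shaft axis: about (0.4935, −0.0195), hob yaw 0.03. Next I'll bring the tool above the left bar, aligned with it.

```bash
python3 -m inch '{"travel":[[20,5,15],[40,12,30],[60,18,45],[80,24,60],[104,27,75],[104,27,90],[104,27,100],[104,27,110],[104,27,130],[104,27,149],[104,27,149],[104,27,149]],"turn":[-1.7,-3.4,-5.1,-6.8,-8.5,-10.2,-11.9,-12.8,-12.8,-12.8,-12.8,-12.8],"claw":[0.2,0.2,0.2,0.2,0.2,0.2,0.2,0.2,0.2,0.2,0.2,0.2]}' 8
python3 -c "
from h import *
print(robot.observe()['qpos'],totool([.4895,.1196,.103],1.12))"
```

```text
time: 3.35
tool_pos: [0.4903, 0.118, 0.1035]
tool_rot: [3.141, 0.0, 1.117]
contact_force: [0.1, -0.0, 0.3]
opening: 0.037
grip_force: 0.0
[ 8.42752023e-02  5.42928714e-01  1.80856571e+00 -3.30436078e-04
  7.90053423e-01  5.37922505e-01] (array([ 1.1, -1.4,  0.5]), np.float64(-0.030005020958115042))
```

```bash
python3 -m inch '{"travel":[[1,-1,0],[1,-1,0],[1,-1,0],[1,-1,0],[1,-1,0]],"turn":[0,0,0,0,0],"claw":[0.6,1,1,1,1]}' 12
python3 -m inch '{"travel":[[0,0,0],[0,0,0],[0,0,0],[0,0,0],[0,0,0],[0,0,0],[0,0,0],[0,0,0],[0,0,0],[0,0,0],[0,0,0],[0,0,0]],"turn":[1.2,2.5,3.8,5.1,6.4,7.7,9,10.2,11.4,12.4,12.4,12.4],"claw":[1,1,1,1,1,1,1,1,1,1,1,1]}'
```

```text
time: 3.85
tool_pos: [0.4906, 0.1204, 0.1039]
tool_rot: [3.138, -0.001, 1.12]
contact_force: [4.4, -3.4, 0.8]
opening: 0.0121
grip_force: 12.0
time: 5.05
tool_pos: [0.4917, 0.1188, 0.104]
tool_rot: [3.138, -0.006, 0.038]
contact_force: [7.8, -13.1, -1.4]
opening: 0.0114
grip_force: 12.0
```

```bash
python3 -m inch '{"travel":[[0,0,0],[0,0,0],[0,0,0],[0,0,-30],[0,0,-65],[-15,-40,-80],[-30,-80,-96],[-50,-120,-96],[-70,-160,-96],[-82,-190,-96],[-82,-190,-96],[-82,-190,-96]],"turn":[0,0,0,0,0,-1.5,-3,-4.5,-6,-6.8,-6.8,-6.8],"claw":[0.3,0.3,0.3,0.3,0.3,0.2,0.2,0.2,0.2,0.2,0.2,0.2]}'
python3 - <<'E'
from h import *
c=robot.read_camera("wrist");cv2.imwrite("pics/w3r.png",c['pixels'][:,:,::-1]);np.save('w3.npy',c['cam_to_world'])
cv2.imwrite("pics/w3.png",cv2.resize(c["pixels"][:,:,::-1],(800,600),interpolation=cv2.INTER_CUBIC))
E
```

```text
time: 6.25
tool_pos: [0.3995, 0.3079, 0.199]
tool_rot: [3.141, 0.001, 0.632]
contact_force: [1.1, -0.1, 0.3]
opening: 0.0367
grip_force: 0.0
```

View pics/w3.png

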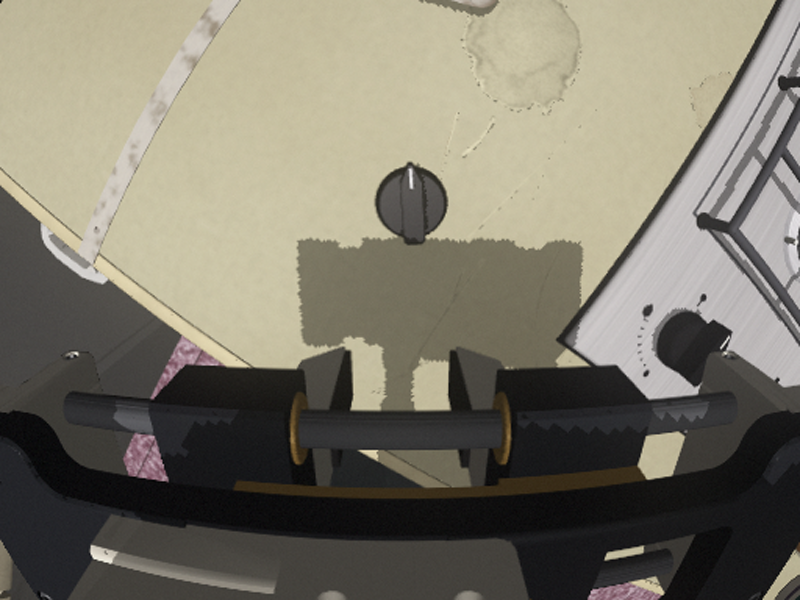

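The knob is at (411,202), seen almost straight down. Its pointer line runs from (411,168) to (411,188), the bar's rear end is at (414,242), and the skirt spans columns 376 to 447. The left knob is at (690,345) near the edge of the view.

```bash
python3 - <<'E'
from h import *
K=dict(cx=255.841,cy=188.4966,fx=297.3186,fy=297.3186)
c=dict(K,cam_to_world=np.load('w3.npy'))
T=c["cam_to_world"];print(T[:3,3])
im=cv2.imread("pics/w3r.png");o=(230,95,65,70)
g=im[o[1]:o[1]+o[3],o[0]:o[0]+o[2]]
m=(g.max(2)<78).astype(np.uint8)
ct=max(cv2.findContours(m,0,1)[0],key=cv2.contourArea)
pts=ct[:,0]+np.array(o[:2]);print(cv2.boundingRect(pts.astype(np.int32)))
s=robot.observe();R=Ro.from_euler('xyz',s['tool_rot']).as_matrix();p0=s['tool_pos']
tool=lambda u,v,z:(R.T@(plane(*ray(c,u,v,True),z)-p0)*1000).round(1)
G=np.array([tool(u,v,.009)[:2] for u,v in pts])
# circle: side points only
from scipy.optimize import least_squares
mid=np.median(G,0);sel=np.abs(G[:,1]-mid[1])>10
f=least_squares(lambda q:np.hypot(*(G[sel]-q[:2]).T)-q[2],[*mid,22],loss='soft_l1');print("circle tool xy r",f.x)
w=np.argwhere(g.max(2)>130)
sub=[(x+o[0],y+o[1]) for y,x in w if 25<x<40 and 8<y<30];sub=np.array(sub);print(sub.tolist())
k=1/1.5625
for n,u,v in(("lineouter",410,167),("lineinner",411,188),("tip",410,162),("rear",414.5,238)):print(n,tool((u+.5)*k-.5,(v+.5)*k-.5,.04))
print("z-check knob",meet(ray(c,410.5*k,167*k,True),ray(dict(K,cam_to_world=np.load('w2.npy')),60+84/4,85+112/4,True)))
big=cv2.resize(g,None,fx=8,fy=8,interpolation=cv2.INTER_CUBIC);cv2.imwrite("pics/k3.png",big);print(big.shape)
E
```

```text
[0.46376858 0.35614557 0.29040628]
(241, 104, 45, 53)
circle tool xy r [52.55004071  4.54099289 21.03804721]
[[256, 104], [257, 104], [258, 104], [259, 104], [260, 104], [264, 104], [265, 104], [266, 104], [267, 104], [268, 104], [269, 104], [256, 105], [257, 105], [258, 105], [259, 105], [265, 105], [266, 105], [268, 105], [269, 105], [256, 106], [257, 106], [258, 106], [268, 106], [269, 106], [261, 108], [262, 108], [263, 108], [262, 109], [263, 109], [262, 110], [263, 110], [262, 111], [263, 111], [262, 112], [263, 112], [262, 113], [263, 113], [262, 114], [263, 114], [264, 114], [262, 115], [263, 115], [262, 116], [263, 116], [262, 117], [263, 117], [264, 117], [262, 118], [263, 118], [264, 118], [262, 119], [263, 119], [264, 119], [262, 120], [263, 120], [264, 120]]
lineouter [ 74.5   3.2 158.9]
lineinner [ 63.2   3.8 158.9]
tip [ 77.2   3.2 158.9]
rear [ 35.8   5.8 159. ]
z-check knob (array([0.46133314, 0.34805477, 0.03837731]), np.float64(0.0015333665274336566))
(560, 520, 3)
```

View pics/k3.png

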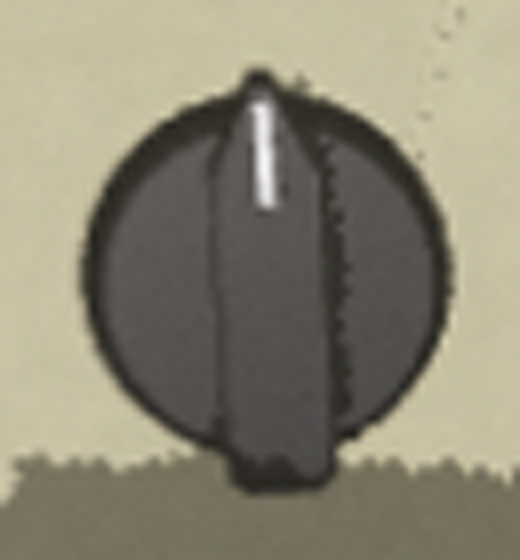

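Clean knob axis: tool (52, 4.6), bar about 0.05 rad anticlockwise. I'll grasp it with the tips just above the skirt.

```bash
python3 -m inch '{"travel":[[25,3,30],[52,4.6,60],[52,4.6,90],[52,4.6,105],[52.3,4.6,113],[52.3,4.6,113],[52.3,4.6,113],[52.3,4.6,113],[52.3,4.6,113],[52.3,4.6,113],[52.3,4.6,113]],"turn":[-0.6,-0.6,-0.6,-0.6,-0.6,-0.6,-0.6,-0.6,-0.6,-0.6,-0.6],"claw":[0.2,0.2,0.2,0.2,0.2,0.2,0.6,1,1,1,1]}' 20
```

```text
time: 7.4
tool_pos: [0.4454, 0.3348, 0.087]
tool_rot: [3.141, -0.001, 0.683]
contact_force: [-0.6, -1.6, 6.3]
opening: 0.0118
grip_force: 20.0
```

```bash
python3 -m inch '{"travel":[[0,0,-30],[0,0,-60],[-24,27,-85],[-48,54,-85],[-76,86,-85],[-104,118,-85],[-132,150,-85],[-162,182,-85],[-190,214,-85],[-216,243,-85],[-236,266,-85],[-236,266,-85]],"turn":[0,0,0.8,1.8,2.8,3.8,4.8,5.8,6.8,7.5,7.5,7.5],"claw":[1,1,1,1,1,1,1,1,1,1,1,1]}' 25
python3 - <<'E'
from h import *
c=robot.read_camera("wrist");c=robot.read_camera("wrist");cv2.imwrite("pics/w4r.png",c['pixels'][:,:,::-1]);np.save('w4.npy',c['cam_to_world'])
cv2.imwrite("pics/w4.png",cv2.resize(c["pixels"][:,:,::-1],(800,600),interpolation=cv2.INTER_CUBIC))
s=robot.observe();print(s['time'],s['tool_pos'],s['tool_rot'])
E
```

```text
time: 8.6
tool_pos: [0.43, -0.0235, 0.1713]
tool_rot: [3.141, -0.001, 0.025]
contact_force: [-0.6, 0.3, -1.0]
opening: 0.0117
grip_force: 25.0
8.7 [ 0.4298335  -0.02101101  0.1711932 ] [-3.14135568e+00  1.50536085e-04  2.66614401e-02]
```

View pics/w4.png

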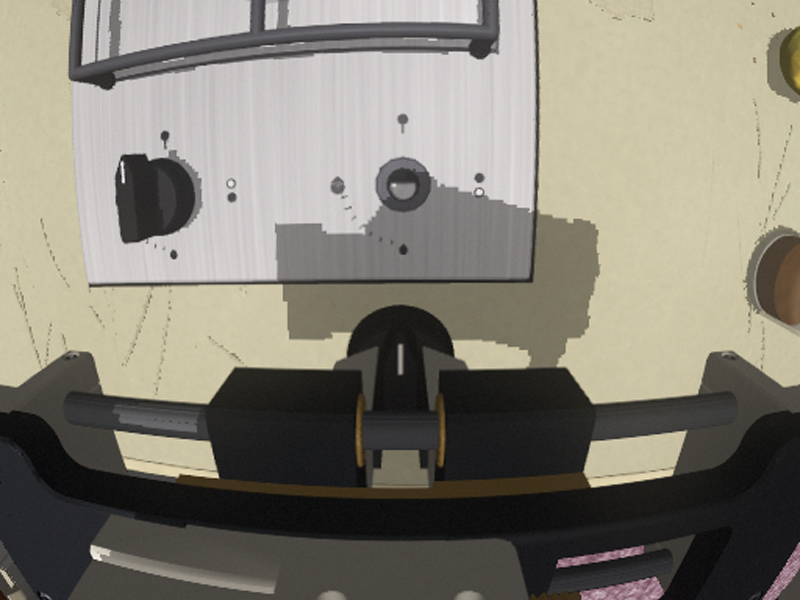

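The left knob's bar, at (135,160)–(135,240), now stands along the hob. The right off dot is at (403,119), the opposite flame at (403,249), the flange at (403,185) and the held knob's pointer line at (400,345)–(400,373).

```bash
python3 - <<'E'
from h import *
K=dict(cx=255.841,cy=188.4966,fx=297.3186,fy=297.3186)
c=dict(K,cam_to_world=np.load('w4.npy'))
im=cv2.imread("pics/w4r.png");gray=im.max(2)
s=robot.observe();R=Ro.from_euler('xyz',s['tool_rot']).as_matrix();p0=s['tool_pos']
tool=lambda u,v,z:((R.T@(plane(*ray(c,u,v,True),z)-p0)*1000).round(1),plane(*ray(c,u,v,True),z).round(4))
k=1/1.5625
for n,u,v,z in(("off",402.5,119,.008),("flame",403,249,.008),("flange",403,185,.010),("ringsR",479,185,.008),("flameL",338,185,.008),("offL",165,135,.008),("line o",400,345,.124),("line i",400,374,.124),("Lline o",122,162,.056),("Lline i",123,184,.056)):print(n,*tool((u+.5)*k-.5,(v+.5)*k-.5,z))
g=im[105:135,235:285];cv2.imwrite("pics/s4.png",np.hstack([cv2.resize(g,None,fx=10,fy=10,interpolation=cv2.INTER_CUBIC),cv2.resize(im[205:265,215:300],None,fx=3.53,fy=5,interpolation=cv2.INTER_CUBIC)]))
E
```

```text
off [100.1   1.2 163.2] [ 0.5299 -0.0195  0.008 ]
flame [ 28.1   1.4 163.2] [ 0.4579 -0.0216  0.008 ]
flange [ 64.    1.4 161.2] [ 0.4938 -0.0207  0.01  ]
ringsR [ 64.4  43.2 163.2] [ 0.4953 -0.0624  0.008 ]
flameL [ 64.2 -34.2 163.2] [0.4931 0.0149 0.008 ]
offL [  99.6 -138.1  163.2] [0.5257 0.1197 0.008 ]
line o [19.9 -0.3 47.2] [ 0.4498 -0.0202  0.124 ]
line i [ 9.4 -0.3 47.2] [ 0.4392 -0.0205  0.124 ]
Lline o [  85.3 -138.4  115.2] [0.5114 0.1196 0.056 ]
Lline i [  74.1 -138.6  115.2] [0.5002 0.1196 0.056 ]
```

View pics/s4.png

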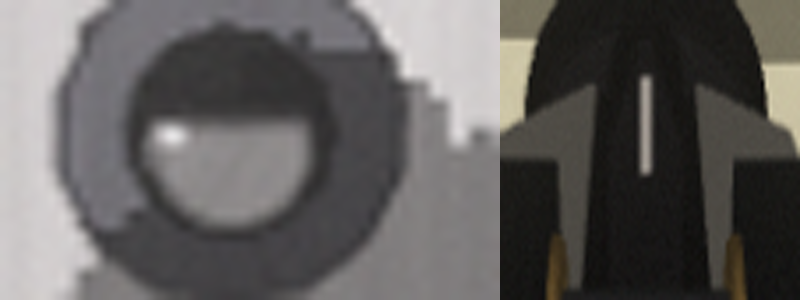

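The estimates agree: the shaft lies at tool (64–65, 1.5), already aligned in yaw. I'll go above it, then lower gently while watching the force.

```bash
python3 -m inch '{"travel":[[30,1,0],[55,1.5,10],[65,1.5,25],[65,1.5,40],[65,1.5,46],[65,1.5,46],[65,1.5,46]],"turn":[0,0,0,0,0,0,0],"claw":[1,1,1,1,1,1,1]}' 25
python3 -m inch '{"travel":[[0,0,2],[0,0,4],[0,0,6],[0,0,8],[0,0,8]],"turn":[0,0,0,0,0],"claw":[1,1,1,1,1]}'
```

```text
time: 9.4
tool_pos: [0.495, -0.0197, 0.1256]
tool_rot: [3.141, -0.0, 0.029]
contact_force: [-0.7, 0.4, 0.2]
opening: 0.0119
grip_force: 25.0
time: 9.9
tool_pos: [0.4952, -0.0206, 0.1171]
tool_rot: [3.141, -0.001, 0.029]
contact_force: [0.9, -0.7, -1.6]
opening: 0.0113
grip_force: 25.0
```

```bash
python3 -m inch '{"travel":[[0,0,2],[0,0,4],[0,0,6],[0,0,6]],"turn":[0,0,0,0],"claw":[1,1,1,1]}'
```

```text
time: 10.3
tool_pos: [0.4952, -0.0206, 0.111]
tool_rot: [3.141, -0.0, 0.029]
contact_force: [2.3, -4.2, -1.7]
opening: 0.0119
grip_force: 25.0
```

It's in the socket: only side forces and no vertical load. I'll ease about 0.5 mm sideways and go on down.

```bash
python3 -m inch '{"travel":[[0.3,0.5,0],[0.3,0.5,3],[0.3,0.5,6],[0.3,0.5,8],[0.3,0.5,8]],"turn":[0,0,0,0,0],"claw":[1,1,1,1,1]}'
python3 -m inch '{"travel":[[0,0,1.5],[0,0,3],[0,0,4.5],[0,0,6],[0,0,6]],"turn":[0,0,0,0,0],"claw":[1,1,1,1,1]}' 30
```

```text
time: 10.8
tool_pos: [0.4953, -0.0208, 0.103]
tool_rot: [3.141, 0.0, 0.029]
contact_force: [1.1, -4.1, -1.9]
opening: 0.0118
grip_force: 25.0
time: 11.3
tool_pos: [0.4954, -0.0208, 0.0976]
tool_rot: [3.141, -0.0, 0.029]
contact_force: [-1.2, -3.2, 7.7]
opening: 0.0117
grip_force: 30.0
```

```bash
python3 -m inch '{"travel":[[0,0,1],[0,0,2],[0,0,2],[0,0,2],[0,0,2]],"turn":[0,0,0,0,0],"claw":[1,1,1,1,1]}' 35
python3 - <<'E'
from h import *
c=robot.read_camera("wrist");cv2.imwrite("pics/w5.png",cv2.resize(c["pixels"][100:330,60:400,::-1],None,fx=2.3,fy=2.3,interpolation=cv2.INTER_CUBIC))
E
```

```text
time: 11.8
tool_pos: [0.4955, -0.0208, 0.0967]
tool_rot: [3.141, -0.001, 0.029]
contact_force: [-2.7, -3.5, 17.8]
opening: 0.0119
grip_force: 35.0
```

View pics/w5.png

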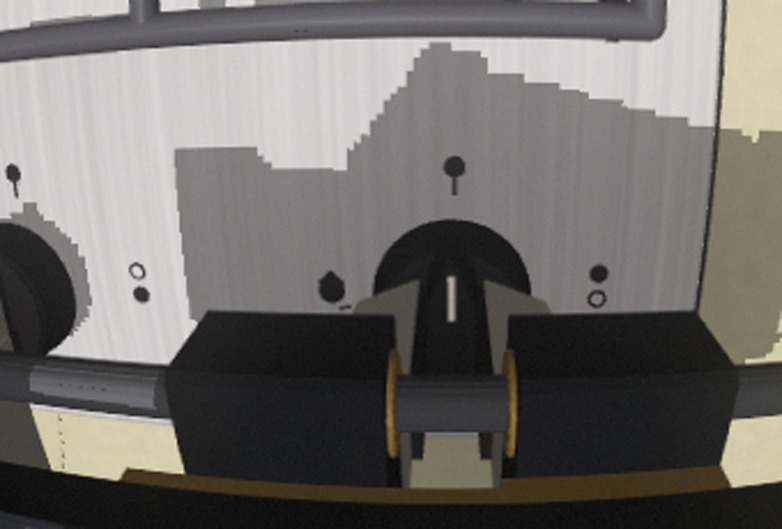

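The knob sits over the tap with its pointer line at (451,300) below the off dot at (454,167). It has stopped at the expected height (TCP 0.0967) under about 18 N, so the shaft is at its stop. Handing in.

```bash
python3 -c "
from cell import robot
print(robot.hand_in())"
```

```text
the job is handed in; nothing more can be done
None
```

I handed the job in at about 12 s: the left-hand knob is back on its off mark, and the clean knob is home on the right-hand shaft, held pressed in to the stop with about 18 N; the hand-in returned no verdict.

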